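# Nudge the stone carrier onto its locating pins

### The arm

A 6-joint arm with a two-finger parallel gripper is mounted at the origin on the work surface. World frame = base frame: x ahead of the robot, y to its left, z up, the work surface at z = 0. Lengths are in m, angles in rad, forces in N, time in s.
With the tool pointing down it reaches from about 0.35 to 0.975 m from the base axis. Payload 4.9 kg.
Tool frame: the origin (TCP) lies on the centre line of the jaws, within the pads' length; the fingertips stand ctrl.tcp_to_tips ahead of it and the grasp point (between the pads) lies 3 mm ahead of it (ctrl.tcp_to_tips is the distance from the TCP to the fingertips, in m); z points along the fingers, y is the direction in which the jaws open and shut (so a half turn about z gives the same grasp; the last joint's range is limited). The gripper opens to 85 mm and grips with 20 to 120 N. Pads are 22 mm wide; open, the fingers measure 114 mm over their backs; the gripper's body (76 mm by 85 mm) begins 54 mm behind the grasp point. The pads swing forward as they close: fully open they stand 13 mm farther back than shut.
Start: joints at [1.049, 0.053, 1.613, -0, 1.476, -0.119], TCP at [0.245, 0.575, 0.215] pointing down, gripper open.
Joint ranges: [-3.01, 3.01], [-1.01, 2.22], [0.06, 2.58], [-1.02, 4.17], [0.09, 2.62], [-3.14, 3.14]. Speed limits (rad/s): [2.57, 2.57, 3.14, 3.14, 3.14, 3.14].

### API

Orientations are given as a rotation vector (axis times angle).
In Python, from station import ctrl, vision gives the robot as it stands.
- The arm moves only by the tool jog_arm, never from a script. Its argument "deltas" is a list of rows, each a list of 7 numbers: the turn, a rotation vector about the tool's x, y, z in rad, then the shift along the tool's x, y, z in cm, then the opening, from 0 (shut) to 1 (fully open). A call has 1 to 12 rows; each row shifts and turns the commanded pose from where the row before left it, along the tool's axes as they then stand; what a row does not reach is not made up. A row lasts 1/12 s, in which the tool goes at most 41.7 mm and 7.16 degrees, less where a joint would pass 70% of its speed; a pose out of reach is approached as far as the arm can. A call with a gripper value outside its range is refused whole. The fingers move at their own pace and stop on an object; "grip_force" is the grip in N (left out, the last holds). Time passes only in rows, so rows that do not move let the fingers close. It gives the time, the measured TCP pose, the force and the opening at its end, in the units of the state.
- ctrl.get_obs(): the state, without advancing time (a new reading comes with each control period).
- vision.get_image(name): name is "scene" or "top"; returns (picture, depth): 384x512x3 uint8, red, green, blue; 384x512 float32, m along the optical axis (not along the pixel's ray), 0 where there is no reading.
- vision.calibration(name): a dict with "fx", "fy", "cx", "cy" (pixels), "rvec" (rotation vector, rad) and "tvec" (3), from world to camera coordinates, as OpenCV has them. Camera axes: x right, y down, z forward; pixel columns grow to the right and rows downward; lengths in m; the calibration is good to about 2 mm. A picture is of the moment at which its call begins. calibration takes no time and is no camera call.
- ctrl.finish_job(): hands the job in, once; it reports no verdict.
The state is a dict: "t": time; "q": joint angles; "dq": joint speeds; "effort": joint torques, N m; "tool_pos": TCP position; "tool_rot": TCP orientation; "contact_force": force on the tool from outside, world axes, zero at the start; "wrist_torque": the same for the moment, N m; "opening": finger opening in m.
Only numpy, scipy, OpenCV 4.12 (cv2) and the standard library are available. Lean on these libraries where they do the work, as an engineer would, in place of code of your own. Each camera call takes 0.05 s, during which the arm holds its last target. There are 200 camera calls.

### The job

At the nib grinding fixture, push the whetstone carrier plate sideways with your fingertips until both its holes drop over the two locating pins and it lies flat, fully down on its seat. Only push it, never lift or tip it, and leave the other things on the bench where they are.

Things in the scene. Friction and masses are not known exactly. Their poses are not given: they have to be found in the camera images.
- fixture: Steel grinding fixture fixed to the bench. Origin: on the bench midway between its two brass locating pins, z up. It reaches from x = -135 to +50 and y = -90 to +75 mm. Flat seat 12 mm high from x = -39.5 to +50 mm; flat ledge 18 mm high from x = -135 to -39.5 mm. A seated carrier has the fixture's x, y and yaw, its underside 12 mm above the bench.
- pin_left (a point): Top of the locating pin at fixture y = +45 mm, x = 0, 17.5 mm above the bench; 10 mm across, coned to 7 mm at the tip. Its twin stands at y = -45 mm, x = 0.
- fence (a point): Middle of the top inner edge of the fixture's straight fence, 26 mm above the bench. The fence runs along the whole +y side, inner face at fixture y = +60.5 mm; the other sides are open. A carrier flush with it has its holes in line with the pins (within 0.5 mm).
- ledge (a point): Middle of the ledge's edge, 18 mm up, at fixture x = -39.5 mm: a 6 mm step down to the seat. A carrier slid in +x along the fence passes over the pin tips; when its holes reach the pins its rear edge clears this step and it drops 6 mm onto the seat.
- carrier: Loose aluminium plate 76 mm (its x) by 120 mm (its y), 12 mm thick, about 0.3 kg; a round whetstone 56 mm across, 10 mm high is bonded on top. Through holes 14 mm across at x = 0, y = +45 and -45 mm. Origin: centre of its underside, z up. Starts flat on the ledge at fixture x -80 to -52, y -18 to -7 mm, up to 0.12 rad askew.
- loupe: Bystander, not to be disturbed: squat brass loupe stand, foot 56 mm across, 74 mm tall. Origin: centre of its underside.
- barrel_a: Bystander, not to be disturbed: black ebonite pen barrel lying on the bench, 13 mm across, 80 mm long. Origin: centre of its underside.
- barrel_b: Bystander, not to be disturbed: black ebonite pen barrel lying on the bench, 13 mm across, 74 mm long. Origin: centre of its underside.
- barrel_c: Bystander, not to be disturbed: black ebonite pen barrel lying on the bench, 13 mm across, 70 mm long. Origin: centre of its underside.
- spare_stone: Bystander, not to be disturbed: loose round grey whetstone, 50 mm across, 14 mm thick. Origin: centre of its underside.
- nib_block: Bystander, not to be disturbed: small chrome steel nib block, 44 x 32 x 30 mm. Origin: centre of its underside.
- ink_jar: Bystander, not to be disturbed: glass ink jar, 48 mm across, 50 mm tall. Origin: centre of its underside.

How it is judged:
By the outcome, as a careful person would: the job done as asked, in the order asked, and still so for the second after the job is handed in, with the robot touching nothing.
It also fails if it takes over 42 s, if anything falls off the work surface, if the arm or the gripper's body presses on something with over 40 N, if the wrist force passes 120 N, or if a joint passes its speed limit or range.

## Working session

There is one attempt and no reset: what is moved stays moved. The work goes in short steps, Python scripts to look and compute and a tool call to move; the robot and the scene stay as the last step left them, time stands still between calls to the robot, and variables do not carry over. Pictures are saved under pics/ and viewed, about 8 in all and at most 12, crops included, and the job is handed in when it is done.

Besides the shell and the picture viewer there is one more tool, called after "Emit:" as name(argument=value, ...) on one line, values as JSON. jog_arm: Moves the arm, as the interface text tells. Its arguments: {"type":"object","properties":{"deltas":{"type":"array"},"grip_force":{"type":"number"}},"required":["deltas"]}

```bash
mkdir -p pics; ls; cat > h.py <<'E'
import numpy as np, cv2
from station import ctrl, vision
def cal(n):
    c=vision.calibration(n); K=np.array([[c['fx'],0,c['cx']],[0,c['fy'],c['cy']],[0,0,1.]])
    R=cv2.Rodrigues(np.array(c['rvec'],float))[0]; return K,R,np.array(c['tvec'],float).ravel()
def ray(n,uv,z):
    K,R,t=cal(n); uv=np.atleast_2d(uv).astype(float)
    d=(np.linalg.inv(K)@np.c_[uv,np.ones(len(uv))].T).T@R; o=-R.T@t
    return o+d*((z-o[2])/d[:,2])[:,None]
def cloud(n,D):
    K,R,t=cal(n); v,u=np.mgrid[:D.shape[0],:D.shape[1]]
    P=np.stack([(u-K[0,2])/K[0,0]*D,(v-K[1,2])/K[1,1]*D,D],-1)
    return (P-t)@R
def proj(n,P):
    K,R,t=cal(n); q=(np.atleast_2d(P)@R.T+t)@K.T; return q[:,:2]/q[:,2:]
E
python3 - <<'E'
from h import *
for n in ('top','scene'):
    I,D=vision.get_image(n); np.savez(f'{n}0.npz',I=I,D=D)
    cv2.imwrite(f'pics/{n}0.png',cv2.resize(I[:,:,::-1],(800,600),interpolation=cv2.INTER_CUBIC))
    K,R,t=cal(n); print(n,K[0,0],-R.T@t,R[2])
print(ctrl.tcp_to_tips,ctrl.get_obs())
E
```

```text
pics
top 416.6597227438082 [0.55327461 0.02566625 0.84435189] [ 0.06040254  0.03429498 -0.99758478]
scene 465.0649763314138 [ 0.9035767  -0.39208808  0.91956014] [-0.28435798  0.41280368 -0.86529397]
0.022 {'t': 0.1, 'q': array([ 1.04897313e+00,  5.32997456e-02,  1.61414436e+00, -2.35283163e-05,
        1.47603178e+00, -1.18989851e-01]), 'dq': array([ 0.00154184,  0.00066341, -0.00238305,  0.00145954, -0.00289591,
        0.00093735]), 'effort': array([-5.09002475e-04, -3.94900739e+01, -3.71364820e+01, -1.55296243e-04,
        3.88169297e-03, -4.84893405e-06]), 'tool_pos': array([0.24471676, 0.57444943, 0.21428785]), 'tool_rot': array([-6.28381455e-01, -3.07752278e+00,  2.81869984e-03]), 'contact_force': array([ 0.16003759, -0.55877657,  0.76288009]), 'wrist_torque': array([-0.01668027,  0.01040419,  0.07615913]), 'opening': 0.08573497420858929}
```

View pics/top0.png

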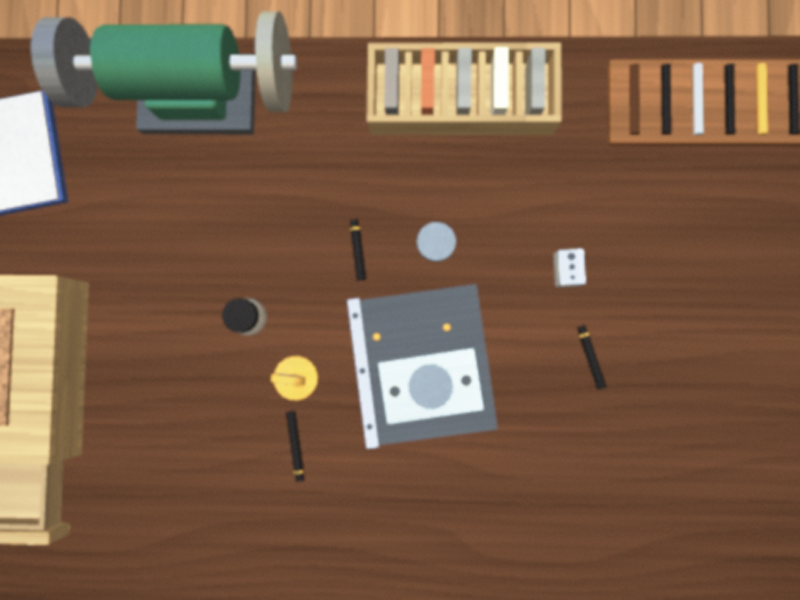

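View pics/scene0.png

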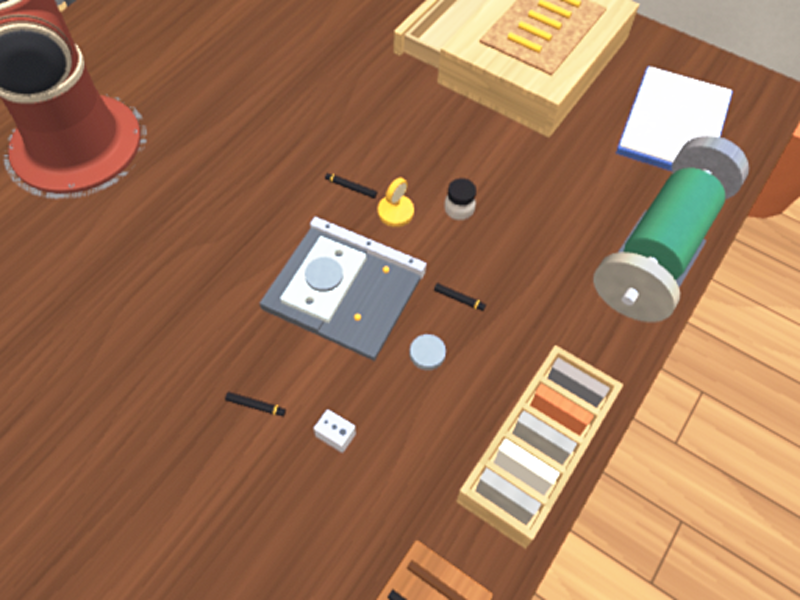

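Both pictures show the fixture clearly. In the top view at 800x600, the fence runs (352,300)–(371,447), the pins are at (376,337) and (447,327), and the carrier is centred near (431,386). Its holes are at (395,391) and (466,380). World +x points up the picture and the fence is to the left.

```bash
cat > meas.py <<'E'
from h import *
def blobs(n,I,roi,kind):
    x0,y0,x1,y1=roi; hsv=cv2.cvtColor(I,cv2.COLOR_RGB2HSV)
    if kind=='pin': m=cv2.inRange(hsv,(12,110,120),(35,255,255))
    else: m=cv2.inRange(hsv,(0,0,190),(180,50,255))
    k=np.zeros_like(m); k[y0:y1,x0:x1]=m[y0:y1,x0:x1]
    c,_=cv2.findContours(k,cv2.RETR_EXTERNAL,cv2.CHAIN_APPROX_NONE)
    return [a for a in c if cv2.contourArea(a)>4]
def cen(c): m=cv2.moments(c); return np.array([m['m10'],m['m01']])/m['m00']
E
python3 - <<'E'
from meas import *
roi={'top':(215,175,330,300),'scene':(155,130,285,240)}
S={}
for n in roi:
    f=np.load(n+'0.npz'); I=f['I'];P=cloud(n,f['D'])
    pins=[cen(c) for c in blobs(n,I,roi[n],'pin')]
    print(n,'pins',[(p.round(1),ray(n,p,.0175)[0].round(4)) for p in pins])
    for c in blobs(n,I,roi[n],'w'):
        if cv2.contourArea(c)<60: continue
        r=cv2.minAreaRect(c); b=cv2.boxPoints(r); z=.030 if min(r[1])>25 else .026
        W=ray(n,b,z); print('white',cv2.contourArea(c),z,ray(n,cen(c),z)[0].round(4)); print(W.round(4).tolist())
        m=np.zeros(I.shape[:2],np.uint8); cv2.drawContours(m,[c],-1,1,-1); m=cv2.erode(m,np.ones((5,5))) ; print(' depth z',np.median(P[...,2][m>0]) if m.any() else None)
    # bench/ledge etc heights
f=np.load('top0.npz');P=cloud('top',f['D'])
for uv in [(255,205),(300,270),(245,280),(274,247),(330,150),(189,243),(189,240),(281,155),(155,203)]: print(uv,P[uv[1],uv[0]].round(4))
E
```

```text
top pins [(array([240.7, 215.1]), array([0.573 , 0.0864, 0.0175])), (array([285.5, 209. ]), array([ 0.5861, -0.0024,  0.0175]))]
white 2413.5 0.03 [0.5121 0.0173 0.03  ]
[[0.5405, 0.0839, 0.03], [0.5604, -0.0366, 0.03], [0.4839, -0.0487, 0.03], [0.4639, 0.0711, 0.03]]
 depth z 0.03158008410785473
white 628.5 0.026 [0.5259 0.1023 0.026 ]
[[0.6188, 0.1239, 0.026], [0.6209, 0.1089, 0.026], [0.4358, 0.0813, 0.026], [0.4336, 0.0961, 0.026]]
 depth z 0.027075732833865884
scene pins [(array([228.5, 202.5]), array([ 0.5877, -0.0027,  0.0175])), (array([246.6, 172.2]), array([0.5745, 0.0858, 0.0175])), (array([252.8, 136.7]), array([0.5283, 0.1777, 0.0175]))]
white 324.5 0.026 [0.7001 0.0073 0.026 ]
[[0.6685, 0.0138, 0.026], [0.7057, 0.0401, 0.026], [0.7303, 0.0019, 0.026], [0.6939, -0.0238, 0.026]]
 depth z 0.014556858691272321
white 1572.5 0.03 [0.514  0.0158 0.03  ]
[[0.4837, -0.0476, 0.03], [0.4565, 0.0836, 0.03], [0.5426, 0.0839, 0.03], [0.5644, -0.0446, 0.03]]
 depth z 0.03142868084935099
white 422.5 0.026 [0.5294 0.1033 0.026 ]
[[0.4376, 0.0801, 0.026], [0.4316, 0.0974, 0.026], [0.6193, 0.1257, 0.026], [0.6236, 0.1089, 0.026]]
 depth z 0.026695038922344635
(255, 205) [0.5936 0.0584 0.0121]
(300, 270) [ 0.467  -0.0317  0.0202]
(245, 280) [0.4456 0.0758 0.0196]
(274, 247) [0.5121 0.0198 0.0416]
(330, 150) [ 0.7073 -0.0918  0.0033]
(189, 243) [0.5187 0.1778 0.0719]
(189, 240) [0.5225 0.1868 0.0265]
(281, 155) [0.6942 0.0075 0.0161]
(155, 203) [0.5933 0.2492 0.0519]
```

Emit:
jog_arm(deltas=[[0,0,-0.1103,0,0,0,0],[0,0,-0.1103,0,0,0,0],[0,0,-0.1103,0,0,0,0],[0,0,-0.1103,0,0,0,0],[0,0,-0.1103,0,0,0,0],[0,0,0,0,0,0,0],[0,0,0,0,0,0,0]], grip_force=40)

```text
t: 0.68
tool_pos: [0.2448, 0.5747, 0.2148]
tool_rot: [0.229, -3.133, 0.001]
contact_force: [0.3, -0.4, 0.7]
opening: 0.0004
```

Emit:
jog_arm(deltas=[[0,0,0,-1.66,-6.0,0,0],[0,0,0,-1.0,-3.7,0,0],[0,0,0,-1.0,-3.7,0,0],[0,0,0,-1.0,-3.7,0,0],[0,0,0,-1.0,-3.7,0,0],[0,0,0,-1.0,-3.7,0,0],[0,0,0,-1.0,-3.7,0,0],[0,0,0,-1.0,-3.7,0,0],[0,0,0,-1.0,-3.7,0,0],[0,0,0,-1.0,-3.7,0,0]])

```text
t: 1.52
tool_pos: [0.4005, 0.2192, 0.2155]
tool_rot: [-0.23, 3.133, 0.0]
contact_force: [1.6, -0.6, -0.4]
opening: 0.0001
```

```bash
cat > st.py <<'E'
from h import *
from scipy.spatial.transform import Rotation as Ro
O=np.array([.580,.042]); TH=.148
def fx(p): c,s=np.cos(TH),np.sin(TH); d=np.asarray(p)[...,:2]-O; return np.stack([d[...,0]*c+d[...,1]*s,-d[...,0]*s+d[...,1]*c],-1)
def st():
    o=ctrl.get_obs(); R=Ro.from_rotvec(o['tool_rot']).as_matrix()
    print('t',o['t'],'pos',o['tool_pos'].round(4),'fix',fx(o['tool_pos']).round(4),'yaw of jaw-90:',round(np.arctan2(-R[0,1],R[1,1]),4),'tilt',R[:2,2].round(3),'F',o['contact_force'].round(1),'op',round(o['opening'],4))
if __name__=='__main__': st(); print(ctrl.tcp_to_tips)
E
python3 st.py
```

```text
t 1.5167 pos [0.4005 0.2192 0.2155] fix [-0.1514  0.2017] yaw of jaw-90: 0.1463 tilt [0.001 0.   ] F [ 1.6 -0.6 -0.4] op 0.0001
0.022
```

Emit:
jog_arm(deltas=[[0,0,0,-0.89,-3.36,0,0],[0,0,0,-0.89,-3.36,0,0],[0,0,0,-0.89,-3.36,0,0],[0,0,0,-0.89,-3.36,0,0],[0,0,0,-0.89,-3.36,0,0],[0,0,0,-0.89,-3.36,0,0],[0,0,0,-0.89,-3.36,0,0],[0,0,0,-0.89,-3.36,0,0],[0,0,0,-0.89,-3.32,0,0],[0,0,0,0,0,0,0]])

```text
t: 2.35
tool_pos: [0.5255, -0.0706, 0.2152]
tool_rot: [-0.221, 3.134, -0.003]
contact_force: [-0.6, 0.0, -0.1]
opening: 0.0001
```

Emit:
jog_arm(deltas=[[0,0,0,0,0,3,0],[0,0,0,0,0,3,0],[0,0,0,0,0,3,0],[0,0,0,0,0,3,0],[0,0,0,0,0,2,0],[0,0,0,0,0,1,0],[0,0,0,0,0,0,0],[0,0,0,0,0,0,0]])

```text
t: 3.02
tool_pos: [0.5244, -0.0658, 0.0658]
tool_rot: [-0.232, 3.133, 0.0]
contact_force: [1.3, 0.1, 1.0]
opening: -0.0003
```

```bash
python3 st.py; python3 - <<'E'
from h import *
I,D=vision.get_image('scene'); cv2.imwrite('pics/s1.png',cv2.resize(I[120:280,130:290,::-1],(640,640)[:2],interpolation=cv2.INTER_CUBIC)[:600])
E
```

```text
t 3.0167 pos [ 0.5244 -0.0658  0.0658] fix [-0.0709 -0.0984] yaw of jaw-90: 0.148 tilt [0. 0.] F [1.3 0.1 1. ] op -0.0003
0.022
```

View pics/s1.png

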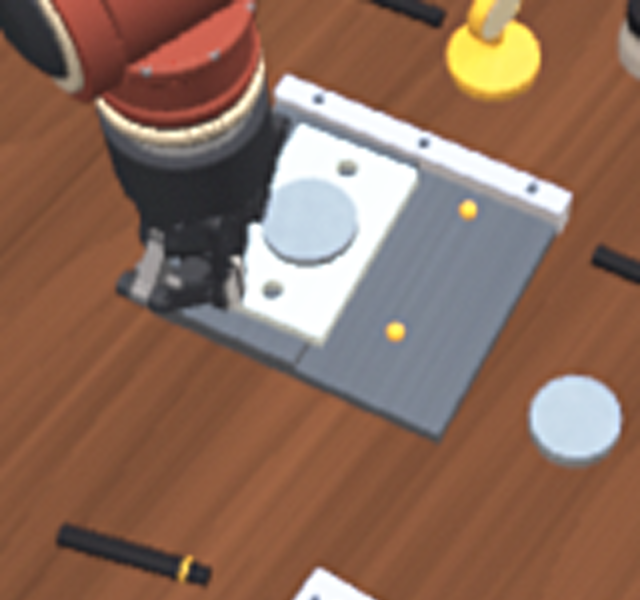

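The scene crop shows the shut fingers at about (190,280), hanging next to the carrier's -y edge with nothing touched. Next I lower them carefully.

Emit:
jog_arm(deltas=[[0,0,0,0,0,0.5,0],[0,0,0,0,0,0.4,0],[0,0,0,0,0,0.2,0],[0,0,0,0,0,0,0]])

```text
t: 3.4
tool_pos: [0.5241, -0.0658, 0.0542]
tool_rot: [0.233, -3.133, -0.0]
contact_force: [0.3, 0.5, -0.2]
opening: 0.0002
```

Emit:
jog_arm(deltas=[[0,0,0,0,0,0.2,0],[0,0,0,0,0,0.2,0],[0,0,0,0,0,0,0]])

```text
t: 3.65
tool_pos: [0.524, -0.0658, 0.05]
tool_rot: [0.233, -3.132, -0.0]
contact_force: [-0.3, -0.1, 0.2]
opening: -0.0001
```

Emit:
jog_arm(deltas=[[0,0,0,0,0,0.2,0],[0,0,0,0,0,0.2,0],[0,0,0,0,0,0.15,0],[0,0,0,0,0,0,0],[0,0,0,0,0,0,0]])

```text
t: 4.07
tool_pos: [0.5241, -0.0659, 0.0447]
tool_rot: [0.233, -3.133, -0.0]
contact_force: [-0.4, 0.3, -0.1]
opening: -0.0001
```

Emit:
jog_arm(deltas=[[0,0,0,0,0.3,0,0],[0,0,0,0,0.3,0,0],[0,0,0,0,0.3,0,0],[0,0,0,0,0.3,0,0],[0,0,0,0,0.3,0,0],[0,0,0,0,0.2,0,0]])

```text
t: 4.57
tool_pos: [0.5216, -0.0486, 0.0449]
tool_rot: [-0.234, 3.133, 0.0]
contact_force: [0.3, 0.1, -0.4]
opening: -0.0003
```

```bash
cat > car.py <<'E'
from meas import *
from st import *
def car(tag,zt=.030):
    for n,roi in (('top',(215,175,330,300)),('scene',(155,130,285,240))):
        I,D=vision.get_image(n); np.savez(f'{n}_{tag}.npz',I=I,D=D)
        P=cloud(n,D)
        for c in blobs(n,I,roi,'w'):
            r=cv2.minAreaRect(c)
            if min(r[1])<15: continue
            pts=fx(ray(n,c[:,0],zt))
            if abs(np.median(pts[:,1]))>.055 or abs(np.median(pts[:,0]))>.13: continue
            m=np.zeros(I.shape[:2],np.uint8); cv2.drawContours(m,[c],-1,1,-1); m=cv2.erode(m,np.ones((5,5)))
            b=cv2.minAreaRect(pts.astype(np.float32)*1000); print(n,'area',cv2.contourArea(c),'rect fix mm',np.round(b[0],1),np.round(b[1],1),round(b[2],1),'x',(np.percentile(pts[:,0],[1,99])*1000).round(1),'y',(np.percentile(pts[:,1],[1,99])*1000).round(1),'z',np.median(P[...,2][m>0]).round(4))
    return
if __name__=='__main__':
    import sys; st(); car(sys.argv[1],float(sys.argv[2]) if len(sys.argv)>2 else .03)
E
python3 car.py a
```

```text
t 4.5667 pos [ 0.5216 -0.0486  0.0449] fix [-0.0711 -0.081 ] yaw of jaw-90: 0.1491 tilt [0. 0.] F [ 0.3  0.1 -0.4] op -0.0003
top area 1287.0 rect fix mm [-71.1   6.5] [77.5 80.2] 1.0 x [-110.   -32.1] y [-32.6  46.8] z 0.0315
scene area 324.5 rect fix mm [114.  -53.2] [44.9 45.4] 25.6 x [ 90.8 137.5] y [-76.9 -30.7] z 0.0147
scene area 1136.0 rect fix mm [-65.8 -14.1] [ 72.7 125.4] 1.3 x [-102.5  -28.8] y [-75.7  48.5] z 0.0319
```

Emit:
jog_arm(deltas=[[0,0,0,0,0.2,0,0],[0,0,0,0,0.2,0,0],[0,0,0,0,0.2,0,0],[0,0,0,0,0.2,0,0],[0,0,0,0,0,0,0]])

```text
t: 5.08
tool_pos: [0.5204, -0.0408, 0.0449]
tool_rot: [0.234, -3.133, -0.0]
contact_force: [-0.6, 0.1, 1.3]
opening: -0.0001
```

```bash
python3 car.py b
```

```text
t 5.0833 pos [ 0.5204 -0.0408  0.0449] fix [-0.0711 -0.0731] yaw of jaw-90: 0.149 tilt [-0.  0.] F [-0.6  0.1  1.3] op -0.0001
top area 1033.5 rect fix mm [-71.2  13.5] [77.6 66.2] 0.6 x [-110.   -32.3] y [-18.8  46.8] z 0.0311
scene area 324.5 rect fix mm [114.  -53.2] [44.9 45.4] 25.6 x [ 90.8 137.5] y [-76.9 -30.7] z 0.0142
scene area 1115.5 rect fix mm [-64.7 -13.8] [ 70.6 124.7] 1.3 x [-100.3  -28.8] y [-75.9  48.5] z 0.0317
```

```bash
python3 - <<'E'
from h import *
I=np.load('scene_b.npz')['I']; J=np.load('top_b.npz')['I']
a=cv2.resize(I[155:215,150:225],(750,600),interpolation=cv2.INTER_CUBIC)
cv2.imwrite('pics/s2.png',a[:,:,::-1])
E
```

```text
(no output)
```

View pics/s2.png

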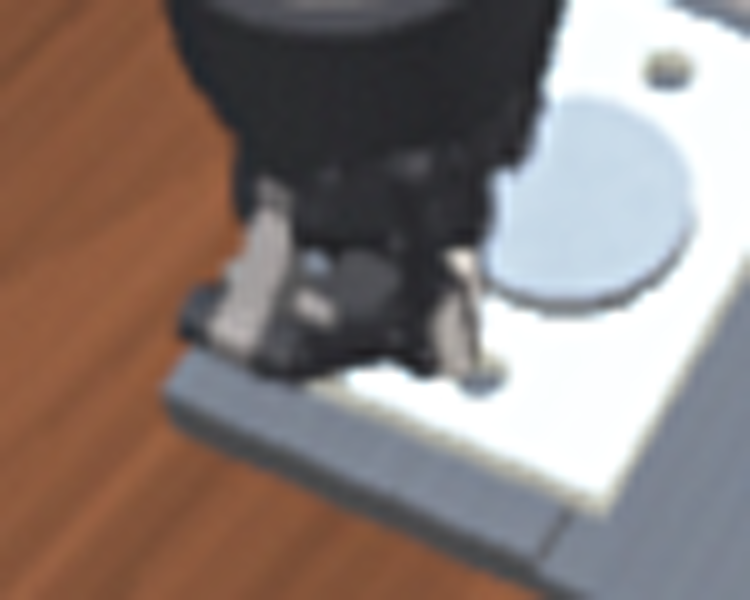

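```bash
python3 - <<'E'
from st import *
def w(x,y,z): c,s=np.cos(TH),np.sin(TH); return [O[0]+c*x-s*y,O[1]+s*x+c*y,z]
def p(*a): return ((proj('scene',w(*a))[0]-[150,155])*10).round(0)
for n,a in dict(tip=(-.0711,-.0731,.0229),tip30=(-.0711,-.0731,.031),tcp=(-.0711,-.0731,.045),tipxp=(-.060,-.0731,.0229),tipxm=(-.082,-.0731,.0229),tipyp=(-.0711,-.0586,.0229),tipym=(-.0711,-.0876,.0229),carR=(-.1088,-.0735,.03),carF=(-.033,-.0735,.03),ledgecorner=(-.135,-.09,.018)).items(): print(n,p(*a))
# points in scene cloud of dark gripper near low z
f=np.load('scene_b.npz');P=cloud('scene',f['D']);F=fx(P);I=f['I']
m=(I.max(-1)<75)&(P[...,2]<.09)&(P[...,2]>.02)&(abs(F[...,0]+.071)<.06)&(abs(F[...,1]+.073)<.07)
for z in np.arange(.02,.09,.006):
    k=m&(P[...,2]>=z)&(P[...,2]<z+.006)
    if k.sum()>3: print(round(z,3),k.sum(),'x',np.percentile(F[k][:,0],[2,98]).round(3),'y',np.percentile(F[k][:,1],[2,98]).round(3))
E
```

```text
tip [438. 433.]
tip30 [434. 414.]
tcp [428. 382.]
tipxp [481. 452.]
tipxm [395. 413.]
tipyp [470. 382.]
tipym [405. 484.]
carR [286. 351.]
carF [585. 486.]
ledgecorner [154. 390.]
0.08 5 x [-0.067 -0.063] y [-0.085 -0.083]
```

```bash
python3 - <<'E'
from st import *
f=np.load('scene_b.npz');P=cloud('scene',f['D']);F=fx(P)
for v in range(180,200,2):
    print(v,[('%d:%d,%d,%d'%(u,*(F[v,u]*1000),P[v,u,2]*1000)) for u in range(170,202,3)])
E
cat >> h.py <<'E'
E
```

```text
180 ['170:-152,-45,0', '173:-146,-42,0', '176:-71,-115,160', '179:-66,-112,159', '182:-121,-40,15', '185:-74,-85,115', '188:-64,-88,125', '191:-58,-87,129', '194:-53,-83,127', '197:-59,-65,96', '200:-75,-34,40']
182 ['170:-149,-51,2', '173:-74,-121,160', '176:-69,-119,160', '179:-65,-114,156', '182:-77,-93,116', '185:-72,-89,115', '188:-67,-85,112', '191:-59,-86,120', '194:-58,-78,108', '197:-59,-67,91', '200:-73,-38,39']
184 ['170:-79,-126,155', '173:-72,-125,158', '176:-66,-122,159', '179:-66,-114,148', '182:-74,-97,117', '185:-68,-95,119', '188:-63,-92,117', '191:-61,-85,109', '194:-56,-81,107', '197:-59,-68,86', '200:-72,-41,36']
186 ['170:-76,-129,155', '173:-71,-127,155', '176:-66,-124,155', '179:-63,-119,149', '182:-59,-116,148', '185:-61,-105,130', '188:-58,-99,124', '191:-63,-83,96', '194:-60,-78,91', '197:-58,-70,81', '200:-70,-43,32']
188 ['170:-76,-132,151', '173:-69,-131,155', '176:-65,-127,153', '179:-59,-126,155', '182:-58,-118,145', '185:-58,-109,132', '188:-58,-101,118', '191:-63,-85,91', '194:-60,-78,83', '197:-59,-70,72', '200:-68,-47,31']
190 ['170:-130,-76,18', '
[... 322 characters left out ...]
67,28', '191:-65,-84,72', '194:-64,-76,61', '197:-73,-54,19', '200:-68,-50,18']
194 ['170:-126,-85,17', '173:-119,-82,18', '176:-115,-77,14', '179:-108,-75,16', '182:-101,-73,18', '185:-93,-73,24', '188:-84,-73,32', '191:-79,-69,30', '194:-72,-67,31', '197:-72,-57,17', '200:-61,-61,31']
196 ['170:-125,-87,13', '173:-116,-87,19', '176:-110,-83,18', '179:-104,-81,20', '182:-99,-77,17', '185:-93,-73,16', '188:-86,-72,20', '191:-78,-71,24', '194:-70,-71,30', '197:-64,-68,31', '200:-58,-65,30']
198 ['170:-126,-87,2', '173:-117,-87,10', '176:-107,-88,19', '179:-103,-84,15', '182:-96,-81,17', '185:-90,-79,19', '188:-85,-75,16', '191:-78,-73,17', '194:-71,-71,21', '197:-62,-72,30', '200:-56,-69,30']
```

```bash
python3 - <<'E'
from st import *
for n in ('scene','top'):
    f=np.load(n+'_b.npz');P=cloud(n,f['D']);F=fx(P)
    m=(f['D']>0)&(abs(F[...,0]+.071)<.1)&(abs(F[...,1]+.073)<.1)&(P[...,2]>.046)
    for z in np.arange(.046,.28,.012):
        k=m&(P[...,2]>=z)&(P[...,2]<z+.012)
        if k.sum()>3: print(n,round(z,3),k.sum(),'x',np.percentile(F[k][:,0],[3,97]).round(3),'y',np.percentile(F[k][:,1],[3,97]).round(3))
I=np.load('scene_b.npz')['I']
cv2.imwrite('pics/s3.png',cv2.resize(I[60:220,90:300,::-1],(788,600),interpolation=cv2.INTER_CUBIC))
E
```

```text
scene 0.058 8 x [-0.064 -0.059] y [-0.078 -0.068]
scene 0.07 31 x [-0.069 -0.059] y [-0.085 -0.059]
scene 0.082 24 x [-0.064 -0.058] y [-0.085 -0.067]
scene 0.094 18 x [-0.064 -0.057] y [-0.084 -0.062]
scene 0.106 89 x [-0.077 -0.057] y [-0.102 -0.041]
scene 0.118 70 x [-0.072 -0.054] y [-0.112 -0.031]
scene 0.13 65 x [-0.061 -0.053] y [-0.121 -0.02 ]
scene 0.142 129 x [-0.081 -0.053] y [-0.133 -0.016]
scene 0.154 126 x [-0.078 -0.051] y [-0.131 -0.02 ]
scene 0.166 77 x [-0.078 -0.051] y [-0.114 -0.086]
scene 0.178 38 x [-0.078 -0.059] y [-0.11  -0.102]
scene 0.19 117 x [-0.087 -0.033] y [-0.109 -0.064]
scene 0.202 149 x [-0.088 -0.033] y [-0.109 -0.062]
scene 0.214 146 x [-0.088 -0.033] y [-0.109 -0.06 ]
scene 0.226 297 x [-0.092 -0.033] y [-0.109 -0.058]
scene 0.238 43 x [-0.071 -0.035] y [-0.107 -0.073]
scene 0.25 171 x [-0.085 -0.034] y [-0.108 -0.058]
scene 0.262 183 x [-0.077 -0.034] y [-0.108 -0.058]
scene 0.274 143 x [-0.071 -0.035] y [-0.106 -0.063]
```

View pics/s3.png

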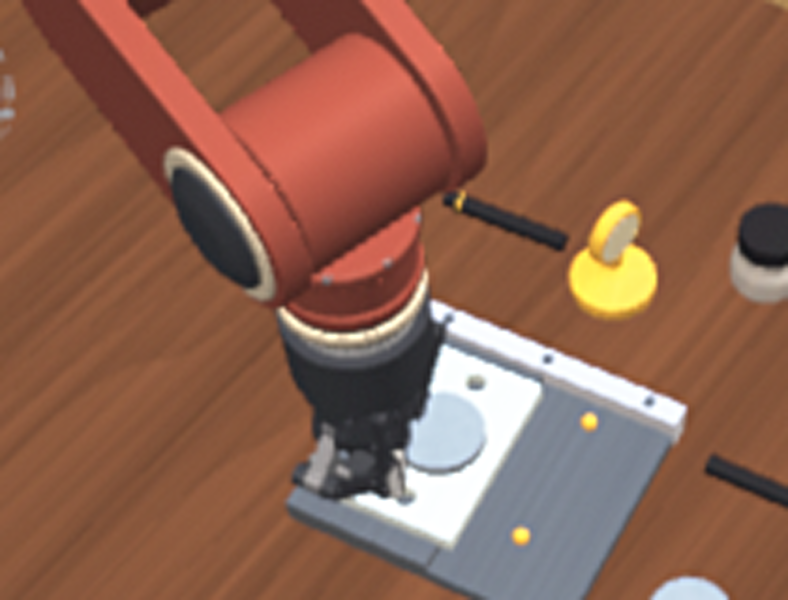

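The fingers hang above the plate. In this crop their tips are near (375,495) with white plate visible below them, and the depth image puts them near z = 55 mm, higher than tcp_to_tips implies. I'll back off, lower them, and check against the images and force.

Emit:
jog_arm(deltas=[[0,0,0,0,-1.0,0,0],[0,0,0,0,-1.0,0,0],[0,0,0,0,-1.0,0,0],[0,0,0,0,0,0,0],[0,0,0,0,0,0.4,0],[0,0,0,0,0,0.4,0],[0,0,0,0,0,0.2,0],[0,0,0,0,0,0.2,0],[0,0,0,0,0,0,0]])

```text
t: 5.93
tool_pos: [0.5243, -0.0704, 0.0321]
tool_rot: [0.234, -3.131, -0.001]
contact_force: [-0.2, 0.5, 0.9]
opening: 0.0
```

```bash
cat > tip.py <<'E'
from st import *
import sys
st(); I,D=vision.get_image('scene'); t=fx(ctrl.get_obs()['tool_pos'])
P=cloud('scene',D);F=fx(P)
m=(D>0)&(abs(F[...,0]-t[0])<.02)&(abs(F[...,1]-t[1])<.075)&(P[...,2]>.021)&(I.max(-1)<150)
for z in np.arange(.021,.1,.006):
    k=m&(P[...,2]>=z)&(P[...,2]<z+.006)
    if k.sum()>0: print(round(z,3),k.sum(),'x',np.percentile(F[k][:,0],[3,97]).round(3),'y',np.percentile(F[k][:,1],[3,97]).round(3))
cv2.imwrite('pics/'+sys.argv[1]+'.png',cv2.resize(I[140:240,130:255,::-1],(750,600),interpolation=cv2.INTER_CUBIC))
E
python3 tip.py t1
```

```text
t 5.9333 pos [ 0.5243 -0.0704  0.0321] fix [-0.0716 -0.103 ] yaw of jaw-90: 0.1491 tilt [-0.001  0.   ] F [-0.2  0.5  0.9] op 0.0
0.021 1 x [-0.075 -0.075] y [-0.057 -0.057]
0.033 11 x [-0.079 -0.052] y [-0.041 -0.033]
0.045 2 x [-0.065 -0.061] y [-0.107 -0.098]
0.051 5 x [-0.064 -0.059] y [-0.108 -0.098]
0.057 6 x [-0.069 -0.06 ] y [-0.115 -0.103]
0.063 9 x [-0.068 -0.06 ] y [-0.116 -0.1  ]
0.069 10 x [-0.066 -0.06 ] y [-0.114 -0.096]
0.075 7 x [-0.065 -0.059] y [-0.114 -0.099]
0.081 4 x [-0.064 -0.059] y [-0.115 -0.104]
0.087 9 x [-0.06  -0.058] y [-0.125 -0.097]
0.093 23 x [-0.07  -0.058] y [-0.13  -0.075]
0.099 56 x [-0.078 -0.058] y [-0.133 -0.073]
```

View pics/t1.png

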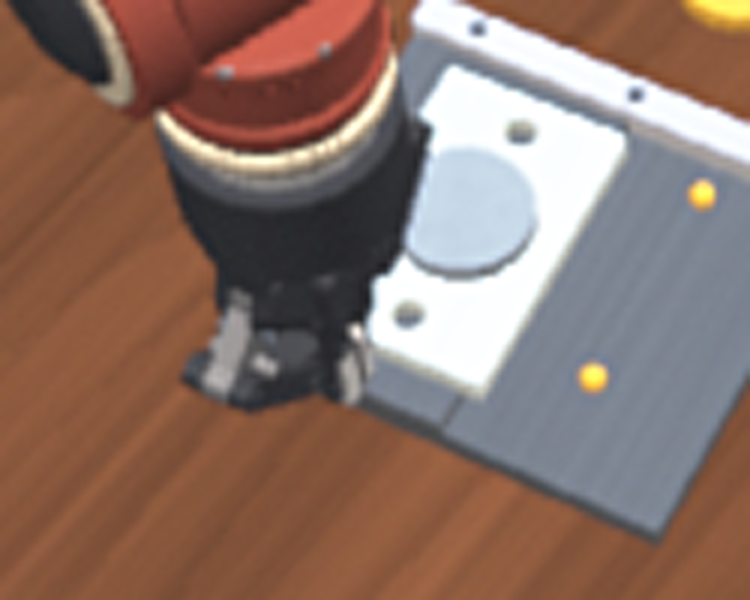

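The fingers are now beside the plate at about (270,390), just off the fixture's edge. Their tips are at about z = 45 mm for a TCP of 32 mm, so I go down another 2.1 cm.

Emit:
jog_arm(deltas=[[0,0,0,0,0,0.4,0],[0,0,0,0,0,0.4,0],[0,0,0,0,0,0.4,0],[0,0,0,0,0,0.4,0],[0,0,0,0,0,0.3,0],[0,0,0,0,0,0.2,0],[0,0,0,0,0,0,0],[0,0,0,0,0,0,0]])

```text
t: 6.65
tool_pos: [0.5249, -0.0708, 0.0118]
tool_rot: [0.233, -3.133, -0.0]
contact_force: [0.7, 1.1, -0.3]
opening: -0.0001
```

```bash
python3 tip.py t2
```

```text
t 6.65 pos [ 0.5249 -0.0708  0.0118] fix [-0.0711 -0.1035] yaw of jaw-90: 0.1487 tilt [-0.  0.] F [ 0.7  1.1 -0.3] op -0.0001
0.027 3 x [-0.073 -0.06 ] y [-0.106 -0.043]
0.033 13 x [-0.066 -0.054] y [-0.111 -0.035]
0.039 7 x [-0.068 -0.06 ] y [-0.116 -0.102]
0.045 10 x [-0.065 -0.059] y [-0.115 -0.088]
0.051 10 x [-0.064 -0.059] y [-0.116 -0.095]
0.057 6 x [-0.064 -0.059] y [-0.116 -0.1  ]
0.063 3 x [-0.063 -0.058] y [-0.115 -0.096]
0.069 17 x [-0.073 -0.057] y [-0.124 -0.084]
0.075 32 x [-0.077 -0.058] y [-0.13  -0.076]
0.081 58 x [-0.076 -0.058] y [-0.134 -0.07 ]
0.087 19 x [-0.065 -0.057] y [-0.141 -0.063]
0.093 28 x [-0.061 -0.053] y [-0.146 -0.06 ]
0.099 30 x [-0.061 -0.052] y [-0.151 -0.054]
```

Emit:
jog_arm(deltas=[[0,0,0,0,0.4,0.2,0],[0,0,0,0,0.4,0,0],[0,0,0,0,0.4,0,0],[0,0,0,0,0.2,0,0],[0,0,0,0,0,0,0]])

```text
t: 7.12
tool_pos: [0.5228, -0.0564, 0.0099]
tool_rot: [0.235, -3.133, -0.0]
contact_force: [0.1, 0.5, 0.0]
opening: -0.0002
```

Emit:
jog_arm(deltas=[[0,0,0,0,0.2,0,0],[0,0,0,0,0.2,0,0],[0,0,0,0,0.2,0,0],[0,0,0,0,0.2,0,0]])

```text
t: 7.45
tool_pos: [0.5217, -0.0489, 0.0099]
tool_rot: [-0.233, 3.133, 0.0]
contact_force: [-0.2, -0.8, -0.6]
opening: -0.0001
```

```bash
python3 car.py c
```

```text
t 7.45 pos [ 0.5217 -0.0489  0.0099] fix [-0.0711 -0.0813] yaw of jaw-90: 0.1486 tilt [0. 0.] F [-0.2 -0.8 -0.6] op -0.0001
top area 1279.5 rect fix mm [-71.1   7.4] [77.5 78.2] 1.0 x [-110.   -32.1] y [-30.6  46.8] z 0.0314
scene area 324.5 rect fix mm [114.  -53.2] [44.9 45.4] 25.6 x [ 90.8 137.5] y [-76.9 -30.7] z 0.0146
scene area 948.0 rect fix mm [-69.3 -14.2] [ 79.6 125.3] 1.2 x [-108.5  -28.9] y [-75.3  48.5] z 0.031
```

Emit:
jog_arm(deltas=[[0,0,0,0,0.2,0,0],[0,0,0,0,0.2,0,0],[0,0,0,0,0.2,0,0]])

```text
t: 7.8
tool_pos: [0.5208, -0.0433, 0.0099]
tool_rot: [-0.233, 3.133, -0.001]
contact_force: [0.2, -1.2, -0.1]
opening: 0.0001
```

```bash
python3 car.py d; python3 tip.py t3
```

```text
t 7.8 pos [ 0.5208 -0.0433  0.0099] fix [-0.0711 -0.0757] yaw of jaw-90: 0.1486 tilt [ 0.    -0.001] F [ 0.2 -1.2 -0.1] op 0.0001
top area 1210.5 rect fix mm [-70.7  14.2] [77.6 75.3] 0.6 x [-109.5  -31.9] y [-22.7  52.1] z 0.0313
scene area 324.5 rect fix mm [114.  -53.2] [44.9 45.4] 25.6 x [ 90.8 137.5] y [-76.9 -30.7] z 0.0143
scene area 1394.0 rect fix mm [-36.4   2.1] [178.9 144.7] 0.0 x [-123.3   52.1] y [-69.6  74.5] z 0.0302
t 7.9 pos [ 0.5208 -0.043   0.0099] fix [-0.0711 -0.0753] yaw of jaw-90: 0.1489 tilt [ 0. -0.] F [ 0.2 -0.2 -0.3] op -0.0001
0.021 4 x [-0.08  -0.057] y [-0.087 -0.073]
0.027 3 x [-0.064 -0.059] y [-0.08  -0.074]
0.033 14 x [-0.068 -0.052] y [-0.086 -0.029]
0.039 9 x [-0.068 -0.059] y [-0.087 -0.06 ]
0.045 10 x [-0.065 -0.059] y [-0.087 -0.074]
0.051 3 x [-0.065 -0.063] y [-0.087 -0.082]
0.057 5 x [-0.064 -0.059] y [-0.086 -0.073]
0.063 5 x [-0.062 -0.057] y [-0.087 -0.067]
0.069 17 x [-0.072 -0.057] y [-0.101 -0.057]
0.075 40 x [-0.075 -0.056] y [-0.101 -0.05 ]
0.081 45 x [-0.077 -0.057] y [-0.109 -0.044]
0.087 24 x [-0.065 -0.055] y [-0.114 -0.034]
0.093 33 x [-0.061 -0.053] y [-0.121 -0.058]
0.099 32 x [-0.06  -0.053] y [-0.124 -0.025]
```

View pics/t3.png

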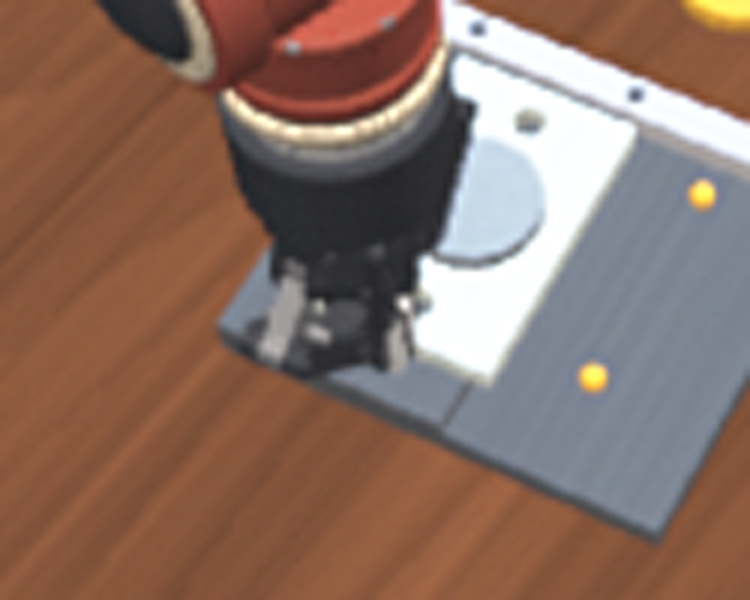

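The plate is moving: its +y edge is at fixture y = 52 mm, up from 47, with the fingers behind it at about (340,360). I continue to the fence.

Emit:
jog_arm(deltas=[[0,0,0,0,0.2,0,0],[0,0,0,0,0.2,0,0],[0,0,0,0,0.2,0,0],[0,0,0,0,0,0,0]])

```text
t: 8.28
tool_pos: [0.5199, -0.0368, 0.0099]
tool_rot: [-0.234, 3.133, 0.0]
contact_force: [-0.2, -1.4, 0.0]
opening: -0.0002
```

Emit:
jog_arm(deltas=[[0,0,0,0,0.1,0,0],[0,0,0,0,0.1,0,0]])

```text
t: 8.45
tool_pos: [0.5197, -0.0352, 0.0099]
tool_rot: [-0.233, 3.133, -0.0]
contact_force: [0.1, -2.3, 0.3]
opening: -0.0
```

Emit:
jog_arm(deltas=[[0,0,0,0,0.1,0,0],[0,0,0,0,0,0,0]])

```text
t: 8.62
tool_pos: [0.5195, -0.0342, 0.0099]
tool_rot: [-0.234, 3.133, -0.0]
contact_force: [-0.8, -2.8, -0.5]
opening: -0.0001
```

```bash
python3 car.py e
```

```text
t 8.6167 pos [ 0.5195 -0.0342  0.0099] fix [-0.0711 -0.0664] yaw of jaw-90: 0.1489 tilt [ 0. -0.] F [-0.8 -2.8 -0.5] op -0.0001
scene area 324.5 rect fix mm [114.  -53.2] [44.9 45.4] 25.6 x [ 90.8 137.5] y [-76.9 -30.7] z 0.0146
scene area 1284.5 rect fix mm [-33.4   6.4] [173.3 136.1] 0.2 x [-117.8   52.2] y [-60.9  74.4] z 0.0304
```

Emit:
jog_arm(deltas=[[0,0,0,0,0.1,0,0],[0,0,0,0,0,0,0]])

```text
t: 8.88
tool_pos: [0.5193, -0.0341, 0.0099]
tool_rot: [0.234, -3.133, 0.003]
contact_force: [-0.8, -6.3, -0.1]
opening: -0.0001
```

Emit:
jog_arm(deltas=[[0,0,0,0,0.1,0,0],[0,0,0,0,0,0,0]])

```text
t: 9.05
tool_pos: [0.5192, -0.034, 0.01]
tool_rot: [0.234, -3.132, 0.006]
contact_force: [-1.0, -6.9, -0.6]
opening: -0.0
```

The plate stalled at the fence and the force rose to 7 N, so it is flush. Next I back off, lift clear, go behind the plate and open the fingers part way.

Emit:
jog_arm(deltas=[[0,0,0,0,-0.6,0,0],[0,0,0,0,-1.2,0,0],[0,0,0,0,-1.2,0,0],[0,0,0,0,0,-2.5,0],[0,0,0,0,0,-3,0],[0,0,0,0,0,-3,0],[0,0,0,2.2,2,0,0.6],[0,0,0,2.3,2.4,0,0.6],[0,0,0,2.3,2.4,0,0.6],[0,0,0,0,2.4,0,0.6],[0,0,0,0,0,0,0.6],[0,0,0,0,0,0,0.6]])

```text
t: 10.05
tool_pos: [0.4428, 0.019, 0.0951]
tool_rot: [-0.235, 3.132, -0.0]
contact_force: [-0.1, -0.9, 0.2]
opening: 0.0512
```

```bash
cat > edges.py <<'E'
# carrier edges by brightness along lines in the top view: holes+front edge
from st import *
import sys
def run(tag,zt=.03):
    for n in('top','scene'):
        I,D=vision.get_image(n); np.savez(f'{n}_{tag}.npz',I=I,D=D)
        c,s=np.cos(TH),np.sin(TH); g=1e-3*.5
        X,Y=np.meshgrid(np.arange(-.14,.07,g),np.arange(.085,-.095,-g))
        W=np.stack([O[0]+c*X-s*Y,O[1]+s*X+c*Y,np.full_like(X,zt)],-1).reshape(-1,3)
        uv=proj(n,W).astype(np.float32).reshape(*X.shape,2)
        R=cv2.remap(I,uv[...,0],uv[...,1],cv2.INTER_LINEAR)
        cv2.imwrite(f'pics/{n}_{tag}_r.png',R[:,:,::-1])
        hsv=cv2.cvtColor(R,cv2.COLOR_RGB2HSV); m=cv2.inRange(hsv,(0,0,185),(180,40,255))>0
        for y in (.052,.035,-.035,-.052):
            r=m[int(round((.085-y)/g))]; i=np.flatnonzero(r); 
            print(n,'y',y,'white x',(X[0,i[[0,-1]]]*1000).round(1) if len(i) else None,len(i)*.5)
        for x in np.arange(-.1,.035,.015):
            r=m[:,int(round((x+.14)/g))]; i=np.flatnonzero(r)
            if len(i): print(n,'x',x.round(3),[ (int(Y[k[0],0]*1000),int(Y[k[-1],0]*1000)) for k in np.split(i,np.flatnonzero(np.diff(i)>3)+1) if len(k)>5])
    return
st(); run(sys.argv[1],float(sys.argv[2]))
E
python3 edges.py f .03; python3 - <<'E'
import cv2,numpy as np
a=cv2.imread('pics/top_f_r.png');b=cv2.imread('pics/scene_f_r.png')
cv2.imwrite('pics/f.png',cv2.resize(np.hstack([a,b]),(800,343)))
E
```

```text
t 10.05 pos [0.4428 0.019  0.0951] fix [-0.139  -0.0025] yaw of jaw-90: 0.1501 tilt [ 0.001 -0.   ] F [-0.1 -0.9  0.2] op 0.0512
top y 0.052 white x [-109.   -31.5] 78.0
top y 0.035 white x [-109.   -31.5] 78.0
top y -0.035 white x [-109.  -31.] 78.5
top y -0.052 white x [-109.  -31.] 78.5
top x -0.1 [(74, -60)]
top x -0.085 [(74, -60)]
top x -0.07 [(74, 51), (38, -38), (-50, -60)]
top x -0.055 [(74, -60)]
top x -0.04 [(74, 70), (64, -60)]
top x -0.025 [(74, 59)]
top x -0.01 [(74, 59)]
top x 0.005 [(74, 59)]
top x 0.02 [(74, 59)]
top x 0.035 [(74, 59)]
scene y 0.052 white x [-109.  -29.] 80.5
scene y 0.035 white x [-109.   -29.5] 80.0
scene y -0.035 white x [-109.   -28.5] 81.0
scene y -0.052 white x [-109.  -29.] 80.5
scene x -0.1 [(74, -61)]
scene x -0.085 [(74, -62)]
scene x -0.07 [(74, 49), (40, -20), (-25, -40), (-49, -61)]
scene x -0.055 [(74, -13), (-20, -61)]
scene x -0.04 [(75, 68), (63, -62)]
scene x -0.025 [(74, 57)]
scene x -0.01 [(74, 55)]
scene x 0.005 [(74, 56)]
scene x 0.02 [(74, 56)]
scene x 0.035 [(74, 56)]
```

View pics/f.png

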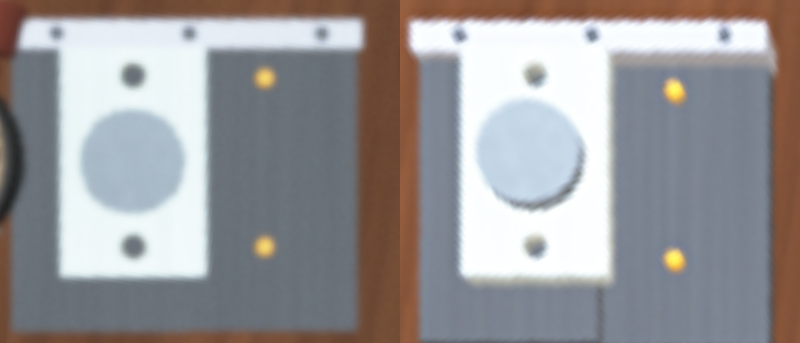

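Both rectified views (top left, scene right) show the plate flush and square to the fence. Its holes are in line with the pins, with the holes at x ≈ -70 mm. Next I lower behind it.

Emit:
jog_arm(deltas=[[0,0,0,0,0,2.5,0.6],[0,0,0,0,0,2.5,0.6],[0,0,0,0,0,1.5,0.6],[0,0,0,0,0,0.5,0.6],[0,0,0,0,0,0,0.6]])

```text
t: 10.57
tool_pos: [0.4419, 0.0183, 0.0234]
tool_rot: [0.231, -3.129, -0.001]
contact_force: [0.8, 1.0, -0.3]
opening: 0.0507
```

```bash
python3 tip.py t4
```

```text
t 10.5667 pos [0.4419 0.0183 0.0234] fix [-0.1401 -0.0031] yaw of jaw-90: 0.1473 tilt [-0.004  0.   ] F [ 0.8  1.  -0.3] op 0.0507
0.021 12 x [-0.133 -0.119] y [-0.058  0.038]
0.039 4 x [-0.145 -0.135] y [0.024 0.026]
0.045 16 x [-0.149 -0.128] y [-0.035  0.026]
0.051 22 x [-0.149 -0.129] y [-0.041  0.026]
0.057 25 x [-0.149 -0.127] y [-0.04   0.029]
0.063 19 x [-0.145 -0.128] y [-0.04   0.038]
0.069 21 x [-0.147 -0.128] y [-0.042  0.026]
0.075 20 x [-0.143 -0.128] y [-0.038  0.027]
0.081 12 x [-0.141 -0.126] y [-0.04   0.034]
0.087 44 x [-0.147 -0.126] y [-0.058  0.046]
0.093 57 x [-0.148 -0.126] y [-0.059  0.053]
0.099 38 x [-0.148 -0.125] y [-0.06   0.057]
```

View pics/t4.png

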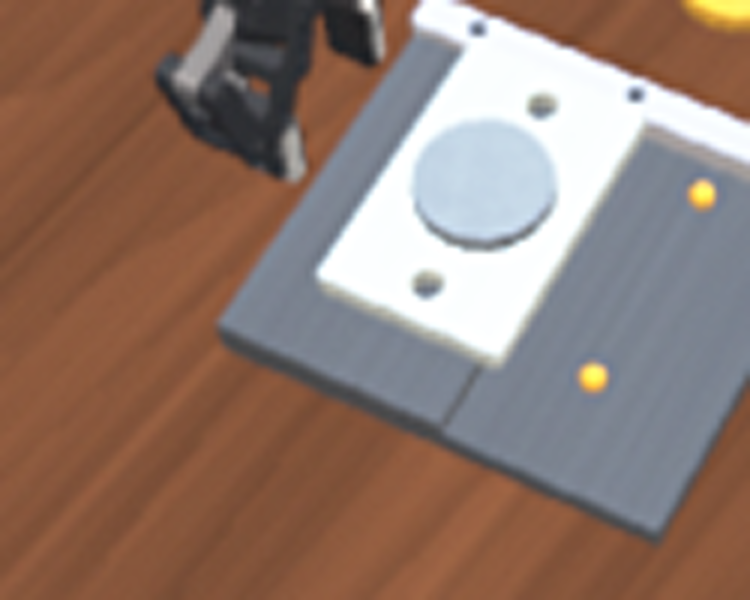

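The two fingers, at about (260,170) and (360,50), stand behind the plate's rear edge with their tips near 41 mm. I lower 1.85 cm and start the push.

Emit:
jog_arm(deltas=[[0,0,0,0,0,0.6,0.6],[0,0,0,0,0,0.5,0.6],[0,0,0,0,0,0.4,0.6],[0,0,0,0,0,0.25,0.6],[0,0,0,0,0,0.1,0.6],[0,0,0,0,0,0,0.6]])

```text
t: 11.12
tool_pos: [0.4426, 0.019, 0.0062]
tool_rot: [0.234, -3.133, -0.0]
contact_force: [-0.4, 0.1, 0.1]
opening: 0.0513
```

Emit:
jog_arm(deltas=[[0,0,0,-0.4,0,0,0.6],[0,0,0,-0.5,0,0,0.6],[0,0,0,-0.5,0,0,0.6],[0,0,0,-0.3,0,0,0.6],[0,0,0,-0.2,0,0,0.6]])

```text
t: 11.53
tool_pos: [0.4623, 0.0218, 0.0067]
tool_rot: [-0.234, 3.133, -0.0]
contact_force: [-3.3, -1.4, 1.9]
opening: 0.0512
```

Emit:
jog_arm(deltas=[[0,0,0,-0.3,0,0,0.6],[0,0,0,-0.3,0,0,0.6],[0,0,0,-0.3,0,0,0.6],[0,0,0,0,0,0,0.6]])

```text
t: 11.87
tool_pos: [0.4701, 0.0231, 0.0062]
tool_rot: [0.233, -3.131, 0.0]
contact_force: [-2.5, -0.4, 2.1]
opening: 0.0509
```

```bash
python3 edges.py g .03; python3 tip.py t5
```

```text
t 11.8667 pos [0.4701 0.0231 0.0062] fix [-0.1114 -0.0025] yaw of jaw-90: 0.1489 tilt [-0.002 -0.   ] F [-2.5 -0.4  2.1] op 0.0509
top y 0.052 white x [-72.5 -23.5] 49.5
top y 0.035 white x [-82.  -23.5] 59.0
top y -0.035 white x [-98.  -23.5] 75.0
top y -0.052 white x [-100.5  -23. ] 78.0
top x -0.1 [(-37, -59)]
top x -0.085 [(22, 18), (-19, -60)]
top x -0.07 [(74, 67), (59, -60)]
top x -0.055 [(74, -60)]
top x -0.04 [(74, 70), (64, -60)]
top x -0.025 [(74, -60)]
top x -0.01 [(74, 59)]
top x 0.005 [(74, 59)]
top x 0.02 [(74, 59)]
top x 0.035 [(74, 59)]
scene y 0.052 white x [-101.  -21.] 80.5
scene y 0.035 white x [-101.5  -21. ] 81.0
scene y -0.035 white x [-101.  -21.] 80.5
scene y -0.052 white x [-101.  -21.] 80.5
scene x -0.1 [(74, -58)]
scene x -0.085 [(74, -62)]
scene x -0.07 [(74, -20), (-23, -61)]
scene x -0.055 [(74, -18), (-24, -61)]
scene x -0.04 [(75, 68), (63, -4), (-13, -61)]
scene x -0.025 [(74, -61)]
scene x -0.01 [(74, 56)]
scene x 0.005 [(74, 56)]
scene x 0.02 [(74, 56)]
scene x 0.035 [(74, 56)]
t 11.9667 pos [0.4702 0.0231 0.0062] fix [-0.1114 -0.0025] yaw of jaw-90: 0.1488 tilt [-0.001 -0.   ] F [-1.2 -0.8  1.4] op 0.0514
0.021 25 x [-0.126 -0.098] y [-0.073  0.035]
0.027 11 x [-0.12  -0.104] y [-0.015  0.068]
0.033 25 x [-0.118 -0.1  ] y [-0.039  0.03 ]
0.039 18 x [-0.118 -0.099] y [-0.035  0.035]
0.045 23 x [-0.119 -0.099] y [-0.041  0.026]
0.051 15 x [-0.116 -0.101] y [-0.04   0.027]
0.057 17 x [-0.114 -0.099] y [-0.033  0.027]
0.063 14 x [-0.112 -0.099] y [-0.039  0.041]
0.069 23 x [-0.11  -0.097] y [-0.053  0.039]
0.075 59 x [-0.118 -0.097] y [-0.059  0.05 ]
0.081 24 x [-0.118 -0.098] y [-0.058  0.053]
0.087 42 x [-0.119 -0.093] y [-0.061  0.055]
0.093 75 x [-0.118 -0.093] y [-0.063  0.057]
0.099 46 x [-0.119 -0.093] y [-0.063  0.059]
```

Emit:
jog_arm(deltas=[[0,0,0,-0.4,0,-0.1,0.6],[0,0,0,-0.4,0.01,0,0.6],[0,0,0,-0.4,0.01,0,0.6],[0,0,0,-0.4,0.01,0,0.6],[0,0,0,-0.4,0.01,0,0.6],[0,0,0,0,0,0,0.6]])

```text
t: 12.52
tool_pos: [0.4912, 0.0266, 0.0075]
tool_rot: [-0.233, 3.132, 0.0]
contact_force: [-0.8, -0.0, -0.9]
opening: 0.0513
```

Emit:
jog_arm(deltas=[[0,0,0,-0.4,0.01,0,0.6],[0,0,0,-0.4,0.01,0,0.6],[0,0,0,-0.4,0.01,0,0.6],[0,0,0,-0.4,0.01,0,0.6],[0,0,0,-0.4,0.01,0,0.6],[0,0,0,0,0,0,0.6]])

```text
t: 13.02
tool_pos: [0.511, 0.0301, 0.0076]
tool_rot: [-0.233, 3.132, 0.001]
contact_force: [-0.8, -1.4, -1.0]
opening: 0.0512
```

Emit:
jog_arm(deltas=[[0,0,0,-0.3,0.01,0,0.6],[0,0,0,-0.3,0.01,0,0.6],[0,0,0,-0.3,0.01,0,0.6],[0,0,0,-0.3,0.01,0,0.6],[0,0,0,0,0,0,0.6]])

```text
t: 13.43
tool_pos: [0.5223, 0.0321, 0.0075]
tool_rot: [-0.233, 3.132, -0.0]
contact_force: [-2.2, -2.7, -0.4]
opening: 0.0512
```

```bash
python3 edges.py i .03|grep -v ' x '; python3 edges.py i .03|grep 'scene x'; python3 car.py i|grep -v 324
```

```text
t 13.4333 pos [0.5223 0.0321 0.0075] fix [-0.0585 -0.0013] yaw of jaw-90: 0.1488 tilt [ 0.001 -0.   ] F [-2.2 -2.7 -0.4] op 0.0512
scene x -0.055 [(74, 56)]
scene x -0.04 [(75, 68), (63, -62)]
scene x -0.025 [(74, -17), (-19, -61)]
scene x -0.01 [(74, 49), (40, -20), (-25, -40), (-49, -62)]
scene x 0.005 [(74, -16), (-20, -61)]
scene x 0.02 [(74, -62)]
scene x 0.035 [(74, 56)]
top area 1410.5 rect fix mm [12.   6.5] [142.8  54.9] 80.3 x [-26.1  49.5] y [-60.4  74.3] z 0.0306
scene area 1830.5 rect fix mm [-5.4  6.5] [116.9 135.9] 0.0 x [-61.9  52.6] y [-61.1  74.5] z 0.0308
```

Emit:
jog_arm(deltas=[[0,0,0,-0.2,0.01,0,0.6],[0,0,0,-0.2,0.01,0,0.6],[0,0,0,-0.2,0.01,0,0.6],[0,0,0,-0.1,0,0,0.6],[0,0,0,0,0,0,0.6]])

```text
t: 14.15
tool_pos: [0.5298, 0.0337, 0.0078]
tool_rot: [-0.233, 3.13, 0.001]
contact_force: [0.8, -0.2, -0.5]
opening: 0.051
```

```bash
python3 edges.py j .03|grep -v 'top y'; python3 car.py j|grep -v 324
```

```text
t 14.15 pos [0.5298 0.0337 0.0078] fix [-0.0509 -0.0008] yaw of jaw-90: 0.1486 tilt [0.002 0.001] F [ 0.8 -0.2 -0.5] op 0.051
top x -0.01 [(-29, -60)]
top x 0.005 [(36, -60)]
top x 0.02 [(73, -60)]
top x 0.035 [(74, -59)]
scene y 0.052 white x [-54.  40.] 83.5
scene y 0.035 white x [-41.  40.] 81.5
scene y -0.035 white x [-41.  40.] 81.5
scene y -0.052 white x [-41.   39.5] 81.0
scene x -0.055 [(74, 66)]
scene x -0.04 [(75, 68), (63, 28), (25, -59)]
scene x -0.025 [(74, 12), (6, 0), (-2, -62)]
scene x -0.01 [(74, -10), (-13, -19), (-24, -62)]
scene x 0.005 [(74, 42), (38, -14), (-26, -45), (-49, -63)]
scene x 0.02 [(74, -9), (-18, -63)]
scene x 0.035 [(74, -64)]
t 14.25 pos [0.5293 0.0336 0.0077] fix [-0.0513 -0.0008] yaw of jaw-90: 0.1486 tilt [0.002 0.   ] F [-0.3 -0.   0. ] op 0.0514
top area 1262.0 rect fix mm [18.   6.6] [139.2  50.8] 82.1 x [-15.1  49.5] y [-60.4  74.2] z 0.0266
scene area 1856.0 rect fix mm [-1.6  5.2] [109.3 138.5] 0.0 x [-54.4  52.6] y [-63.   74.3] z 0.0285
```

```bash
cat > zc.py <<'E'
from st import *
for n in('top','scene'):
    I,D=vision.get_image(n);P=cloud(n,D);F=fx(P);
    for nm,(a,b,c,d) in dict(frontL=(.02,.033,.03,.05),frontR=(.02,.033,-.055,-.03),rearR=(-.033,-.02,-.055,-.03),rearL=(-.033,-.02,.03,.05),seatref=(.042,.048,-.05,.03),ledgeref=(-.12,-.09,-.08,-.066),fence=(-.1,.04,.063,.072)).items():
        k=(D>0)&(F[...,0]>a)&(F[...,0]<b)&(F[...,1]>c)&(F[...,1]<d)&(P[...,2]<.05)
        print(n,nm,k.sum(),(np.median(P[k][:,2])*1000).round(1) if k.any() else None)
E
python3 zc.py
```

```text
top frontL 66 25.2
top frontR 86 25.0
top rearR 0 None
top rearL 0 None
top seatref 119 12.7
top ledgeref 0 None
top fence 53 27.0
scene frontL 44 24.6
scene frontR 61 24.9
scene rearR 58 29.3
scene rearL 41 29.2
scene seatref 84 12.6
scene ledgeref 73 17.9
scene fence 131 26.4
```

The front edge has dropped, but the rear edge is still on the step. It needs another millimetre or so.

Emit:
jog_arm(deltas=[[0,0,0,-0.1,0,0,0.6],[0,0,0,0,0,0,0.6]])

```text
t: 14.62
tool_pos: [0.5297, 0.0336, 0.0075]
tool_rot: [-0.233, 3.133, 0.0]
contact_force: [-0.9, 0.0, 0.0]
opening: 0.0515
```

```bash
python3 zc.py|grep -E 'front|rear'; python3 st.py
```

```text
top frontL 64 25.5
top frontR 83 25.2
top rearR 0 None
top rearL 0 None
scene frontL 41 24.6
scene frontR 61 24.5
scene rearR 58 29.0
scene rearL 44 29.2
t 14.7167 pos [0.5296 0.0336 0.0074] fix [-0.0511 -0.0009] yaw of jaw-90: 0.1487 tilt [0. 0.] F [0.5 0.4 0. ] op 0.0512
0.022
```

Emit:
jog_arm(deltas=[[0,0,0,-0.1,0,0,0.6],[0,0,0,0,0,0,0.6],[0,0,0,0,0,0,0.6]])

```text
t: 14.97
tool_pos: [0.5306, 0.0337, 0.0074]
tool_rot: [-0.233, 3.133, 0.0]
contact_force: [0.1, -0.7, 1.1]
opening: 0.0512
```

Emit:
jog_arm(deltas=[[0,0,0,-0.1,0,0,0.6],[0,0,0,0,0,0,0.6]])

```text
t: 15.13
tool_pos: [0.5318, 0.0339, 0.0075]
tool_rot: [-0.233, 3.132, -0.0]
contact_force: [-0.3, -0.0, -0.6]
opening: 0.0514
```

```bash
python3 zc.py|grep -E 'front|rear'; python3 st.py
```

```text
top frontL 66 24.9
top frontR 84 24.5
top rearR 0 None
top rearL 0 None
scene frontL 43 24.8
scene frontR 61 24.5
scene rearR 52 24.4
scene rearL 41 24.2
t 15.2333 pos [0.5317 0.0339 0.0075] fix [-0.049  -0.0009] yaw of jaw-90: 0.1487 tilt [ 0. -0.] F [-0.3 -1.2  0.3] op 0.0514
0.022
```

All four areas now read about 24.5 mm, so the plate is flat on the seat. I back straight off and lift away.

Emit:
jog_arm(deltas=[[0,0,0,0.5,0,0,0.6],[0,0,0,1.0,0,0,0.6],[0,0,0,1.5,0,0,0.6],[0,0,0,1,0,-1,0.6],[0,0,0,2,0,-2.5,0.6],[0,0,0,2,0,-2.5,0.6],[0,0,0,1,0,-3,0.6],[0,0,0,0,0,-3,0.6],[0,0,0,0,0,0,0.6]])

```text
t: 15.98
tool_pos: [0.4453, 0.02, 0.134]
tool_rot: [-0.232, 3.121, -0.004]
contact_force: [1.0, -0.6, 0.7]
opening: 0.0511
```

```bash
python3 zc.py|grep -E 'front|rear|seat'; python3 edges.py k .024 | grep -E 'y |fix'; python3 - <<'E'
import cv2,numpy as np
a=cv2.imread('pics/top_k_r.png');b=cv2.imread('pics/scene_k_r.png')
cv2.imwrite('pics/k.png',cv2.resize(np.hstack([a,b]),(800,343)))
# bystander check: changed pixels between first and last pictures
for n in('top','scene'):
    A=np.load(f'{n}0.npz')['I'].astype(int);B=np.load(f'{n}_k.npz')['I'].astype(int)
    m=(abs(A-B).max(-1)>40).astype(np.uint8); N,_,S,C=cv2.connectedComponentsWithStats(m)
    print(n,[S[i].tolist() for i in range(1,N) if S[i,4]>8])
E
```

```text
top frontL 66 24.9
top frontR 85 25.1
top rearR 84 24.8
top rearL 66 24.8
top seatref 115 12.7
scene frontL 43 24.3
scene frontR 62 24.0
scene rearR 64 24.4
scene rearL 40 24.7
scene seatref 78 12.3
t 16.0833 pos [0.4429 0.0204 0.1289] fix [-0.1388 -0.0012] yaw of jaw-90: 0.1486 tilt [ 0.004 -0.   ] F [-0.3  0.5 -0.5] op 0.0511
top y 0.052 white x [-40.5  37. ] 78.0
top y 0.035 white x [-40.5  37. ] 78.0
top y -0.035 white x [-40.5  37.5] 78.5
top y -0.052 white x [-40.5  37. ] 78.0
scene y 0.052 white x [-41.   38.5] 80.0
scene y 0.035 white x [-41.  39.] 80.5
scene y -0.035 white x [-41.   38.5] 80.0
scene y -0.052 white x [-41.  39.] 80.5
top [[231, 189, 79, 83, 4536], [249, 280, 72, 23, 645], [271, 294, 17, 4, 33], [207, 296, 28, 88, 1531], [233, 311, 87, 65, 4493], [320, 319, 22, 65, 1074], [340, 329, 6, 42, 103]]
scene [[32, 0, 17, 8, 78], [44, 0, 38, 29, 382], [106, 0, 80, 60, 2147], [188, 0, 7, 5, 20], [0, 7, 46, 56, 1825], [147, 18, 53, 44, 521], [107, 28, 6, 9, 28], [143, 51, 52, 91, 2586], [179, 151, 85, 64, 2972]]
```

View pics/k.png

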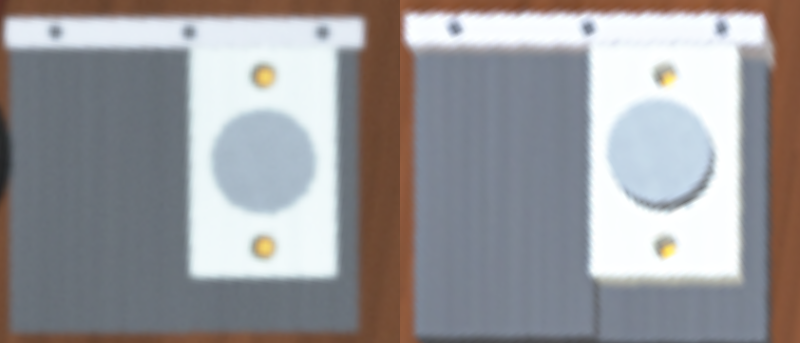

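Both views show the brass pins centred in the two holes. The plate is square and flat at 24–25 mm, and the only image changes are the arm and the plate.

```bash
python3 -c "
from station import ctrl
print(ctrl.finish_job())"
```

```text
the job is handed in; nothing more can be done
None
```

The carrier plate is seated: both holes are over the pins and it lies flat on the seat. I handed the job in at about 16 s of the 42 s allowed, with the robot clear of everything.

**What I did:** I pushed the plate in +y with shut fingertips until it stalled against the fence at about 7 N. Then I pushed it about 70 mm in +x from behind with two parted fingers, until first the front and then the rear edge dropped.

**Last checks:**
- **Seating:** the plate's top reads 24.0–25.1 mm at all four corners in both views (24 mm expected), and it is square to the fixture within the measurement. Both pins show centred in the holes.
- **Position in x:** the plate edges put it about 1.5 mm short of centre in x, which is about the calibration error and within the hole clearance.
- **Bystanders:** comparing the first and last pictures shows changes only at the plate and the arm.

**What disagreed:**
- **Fingertip height:** the camera put the fingertips about 13 mm above the TCP when shut, and 17 mm when part open. `tcp_to_tips` says they should be 22 mm ahead of it. My first y-push therefore passed above the plate without moving it, and I set the heights from the images after that.
- **Short tilt during the drop:** the front edge settled before the rear, so the plate lay tilted over the 6 mm step for about a second until I pushed it about 2 mm further. It was never lifted.

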